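# Reset a laundry fold gauge to its wide setting with the ball-lock pin

## Robot

A 7-joint arm with a two-finger parallel gripper is mounted at the origin on the work surface. World frame = base frame: x ahead of the robot, y to its left, z up, the work surface at z = 0. Lengths are in mm, angles in rad, forces in N, time in s.
With the tool pointing down it reaches from about 400 to 875 mm from the base axis. Payload 19.3 kg.
Tool frame: the origin (TCP) lies at the very end of the fingers, on their centre line; the grasp point (between the pads) lies 19 mm behind it (grip_point_offset is the z of the grasp point in the tool frame, in mm); z points along the fingers, x is the direction in which the jaws open and shut, and the axes are right-handed (so a half turn about z gives the same grasp; the last joint's range is limited). The gripper opens to 85 mm and grips with 20 to 120 N. Pads are 22 mm wide; open, the fingers measure 114 mm over their backs; the gripper's body (76 mm by 85 mm) begins 54 mm behind the grasp point. The pads swing forward as they close: fully open they stand 13 mm farther back than shut.
Start: joints at [1.262, 0.521, -0.036, 1.599, 0.021, 1.021, -0.113], TCP at [147.807, -607.262, 231.291] pointing down, gripper open.
Joint ranges: [-2.91, 2.91], [-0.3, 2.13], [-1.5, 1.42], [0.17, 2.43], [-1.26, 4.41], [0.16, 1.93], [-2.52, 2.52]. Speed limits (rad/s): [1.89, 1.89, 2.39, 2.39, 3.01, 3.01, 3.01].

## Interface

Orientations are given as a 3x3 rotation matrix whose columns are the frame's x, y, z axes.
In Python, from workcell import movep, movel, goto_joints, open_gripper, clamp, wait, inverse_kinematics, read_state, camera, PlanningError, finish_job, grip_point_offset gives the robot as it stands. Calls block until the motion is done:
- movep(position, orientation): joint-space move of the TCP to a pose.
- movel(position, frame=None, max_speed=150, guard=None): straight line of the TCP; frame=None keeps the orientation; max_speed is the mean speed in mm/s. With guard (N) it stops when the force on the tool has changed by that much, and returns True; else False.
- goto_joints(angles): joint-space move.
- open_gripper() and clamp(): open the fingers fully, or close them until they stop; the grip force is fixed at half the most.
- wait(seconds).
- inverse_kinematics(position, orientation): joint angles nearest the present ones, or None.
- read_state(): the state.
- camera(name): name is "scene" or "top"; returns a dict with "image" (420x560x3 uint8, blue, green, red), "range_z" (420x560 float32, mm along the optical axis (not along the pixel's ray), 0 where there is no reading), "fx", "fy", "cx", "cy" (pixels), "cam_to_world" (4x4, takes a point from camera to world coordinates). Camera axes: x right, y up, looking along -z (the intrinsics and any distortion apply to the point x, -y, -z); pixel columns grow to the right and rows downward; lengths in mm; the calibration is good to about 2 mm. A picture is of the moment at which its call begins.
A pose or a line that the arm cannot do raises PlanningError and nothing moves.
- finish_job(): hands the job in, once; it reports no verdict.
The state is a dict: "time": time; "qpos": joint angles; "qvel": joint speeds; "joint_efforts": joint torques, N m; "eef_pos": TCP position; "tool_rot": TCP orientation; "ft_force": force on the tool from outside, world axes, zero at the start; "torque": the same for the moment, N m; "finger_gap": finger opening in mm.
Only numpy, scipy, OpenCV 4.12 (cv2) and the standard library are available. Lean on these libraries where they do the work, as an engineer would, in place of code of your own. Each camera call takes 0.05 s, during which the arm holds its last target. There are 200 camera calls.

## Task

The towel-folding gauge on the laundry table is pinned at its narrow setting: pull the red ball-lock pin up out of the rail, slide the blue bar out to the wide setting, feel for the rail's hidden second hole, and push the pin straight down through bar and rail until its flange sits on the bar and it has clicked home, then let go of it. Work by feel and never force the pin against the gauge: keep the push or pull on it below about 30 N (a 3 kg weight). Leave the bottle, the jar and the cup standing where they are.

Things in the scene. Friction and masses are not known exactly. Their poses are not given: they have to be found in the camera images.
- rail: Fixed aluminium channel of the fold gauge; place and turn vary. Origin on the table at its middle; z up, +y: the way the blue bar slides out, x across it. Side walls: outer faces x = +-28 mm, tops z = 55. Between them a flat 10 mm steel floor plate, top z = 40, empty below. Its narrow hole (13.2 mm wide, red marks) is at x = 0, y = -35. White fence at y = -121: 140 mm across, 74 high.
- wide_mark (a point): Point on the rail floor's top at the middle of the green marks (30 mm long), at rail x = 0, y = +35 mm, z = 40. The rail's wide hole (13.2 mm, right through the floor) is centred on x = 0 somewhere within 15 mm of this point, along y: it differs from gauge to gauge, is not measured and is hidden under the bar, so feel for it with the pin's nose.
- bar (a joint): How far (m) the blue bar is slid out along the rail's +y. 0: its hole is over the rail's narrow hole (start); 0.055 to 0.085: over the wide hole, wherever that is; end stops at -0.004 and 0.105. It slides against about 3 N of friction and stays where left.
- bar_hole (a point): Centre of the top mouth of the 13.2 mm hole through the blue bar, 62 mm above the table; z up, y along the bar. The bar is 36 mm wide, 16 mm thick (46 to 62 mm above the table), from 50 mm behind the hole (-y) to 130 mm ahead; a white fence 140 mm across and 12 thick, its top 72 mm above the table, stands 136 mm ahead of the hole.
- pin: Loose 110 g ball-lock pin, upright in bar and rail at the start. Origin: centre of the underside of its steel flange (24 mm wide, 5 thick), which rests on the bar's top when home (62 mm above the table); z up the pin. Above the flange a 4 mm neck, then the red round handle, 24 mm wide, 9 to 48 mm above the origin (button to 51). Below it the 12 mm shank, to -43 mm.
- pin_tip (a point): Flat end, 10 mm wide, of the pin's short conical nose, 46 mm below the flange's underside; the cone widens to the 12 mm shank over 3 mm. Pin raised over 24 mm from home: the tip is clear of the rail's floor but still in the bar, so the pin can drag the bar along. Tip on the floor beside a hole: the flange's underside is 86 mm above the table.
- pin_balls (a point): Point on the pin's axis level with its two brass spring balls, 35.8 mm below the flange's underside. They stand 1.9 mm out of the shank. With the pin home they sit just below the rail's floor and hold it: 10 to 15 N pulls it up through the floor plate, and about as much pushes it down past the floor's (or the bar's) upper edge.
- bottle: White detergent bottle with blue cap and green label, 68 mm in diameter, 170 mm tall, standing; origin at the centre of its underside. Leave alone.
- jar: Clear jar with orange lid, 68 mm in diameter, 85 mm tall, standing; origin at the centre of its underside. Leave alone.
- cup: Blue plastic measuring cup, 72 mm in diameter at its rim, 70 mm tall, standing; origin at the centre of its underside. Leave alone.
Things that resemble listed ones, but are neither listed nor needed, are in the scene too. There is more than one size of the pin; the job needs the largest.

How it is judged:
By the outcome, as a careful person would: the job done as asked, in the order asked, and still so for the second after the job is handed in, with the robot touching nothing.
It also fails if it takes over 61 s, if anything falls off the work surface, if the arm or the gripper's body presses on something with over 40 N, if the wrist force passes 120 N, or if a joint passes its speed limit or range.

## Working session

There is one attempt and no reset: what is moved stays moved. The work goes in short steps, each a Python script; the robot and the scene stay as the last script left them, time stands still between calls to the robot, and variables do not carry over. Pictures are saved under pics/ and viewed, about 8 in all and at most 12, crops included, and the job is handed in when it is done.

```bash
mkdir -p pics; ls
cat > h.py <<'E'
import numpy as np, cv2
from workcell import *
def pt(c,u,v,z=None):
    M=np.array(c["cam_to_world"]); d=np.array([(u-c["cx"])/c["fx"],-(v-c["cy"])/c["fy"],-1.])
    w=M[:3,:3]@d; o=M[:3,3]
    if z is None: r=float(c["range_z"][int(round(v)),int(round(u))]); return o+w*r
    return o+w*(z-o[2])/w[2]
def proj(c,p):
    M=np.array(c["cam_to_world"]); q=np.linalg.inv(M)@np.r_[p,1]
    return c["cx"]+c["fx"]*q[0]/-q[2], c["cy"]+c["fy"]*(-q[1])/-q[2]
E
python3 - <<'E'
from h import *
for n in("scene","top"):
    c=camera(n); cv2.imwrite(f"pics/{n}0.png",c["image"]); np.save(n+"0.npy",c,allow_pickle=True)
    print(n,{k:v for k,v in c.items() if k not in("image","range_z")})
s=read_state(); print(s["time"],s["tool_rot"],s["ft_force"],grip_point_offset)
E
```

```text
pics
scene {'fx': 456.2936038699396, 'fy': 456.2936038699396, 'cx': 276.60192349518536, 'cy': 202.16256086991805, 'cam_to_world': array([[ 3.97588659e-01, -7.65887599e-01,  5.05311235e-01,
         9.76388999e+02],
       [ 9.17548403e-01,  3.28673964e-01, -2.23781934e-01,
        -2.10688574e+02],
       [ 5.30916133e-03,  5.52620676e-01,  8.33415984e-01,
         7.24329189e+02],
       [ 0.00000000e+00,  0.00000000e+00,  0.00000000e+00,
         1.00000000e+00]])}
top {'fx': 392.1859254231894, 'fy': 392.1859254231894, 'cx': 284.8206768231335, 'cy': 212.54713476600142, 'cam_to_world': array([[ 1.22203231e-01,  9.69685053e-01, -2.11606398e-01,
         4.45040863e+02],
       [-9.92498101e-01,  1.20193231e-01, -2.23854042e-02,
        -5.29501300e+01],
       [ 3.72686487e-03,  2.12754517e-01,  9.77098575e-01,
         7.67129627e+02],
       [ 0.00000000e+00,  0.00000000e+00,  0.00000000e+00,
         1.00000000e+00]])}
0.1 [[ 2.36525834e-01 -9.71625151e-01 -3.08897615e-04]
 [-9.71624673e-01 -2.36526025e-01  9.66689707e-04]
 [-1.01232236e-03  7.14854549e-05 -9.99999485e-01]] [-0.15648516 -0.2846759  -0.43376832] -18.700000000000003
```

View pics/top0.png

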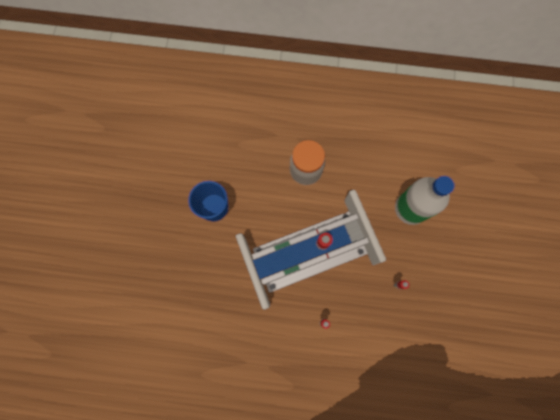

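View pics/scene0.png

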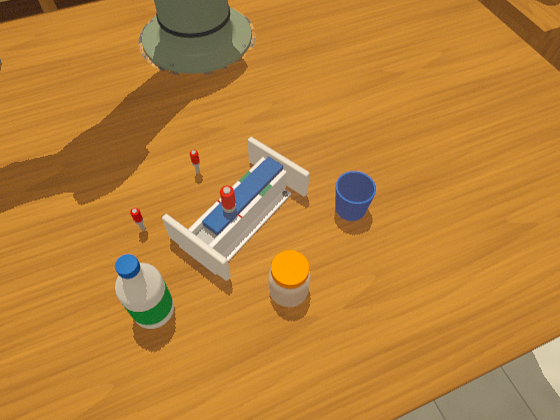

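Run:
```python
from h import *
a=cv2.imread("pics/top0.png")[180:315,225:395]; b=cv2.imread("pics/scene0.png")[130:285,155:320]
f=lambda i:cv2.resize(i,(int(i.shape[1]*4.7),int(i.shape[0]*4.7))[:2],interpolation=cv2.INTER_CUBIC)
cv2.imwrite("pics/topc.png",f(a)[:600,:800]); cv2.imwrite("pics/scc.png",cv2.resize(b,None,fx=3.8,fy=3.8,interpolation=2))
```

```text
(no output)
```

View pics/topc.png

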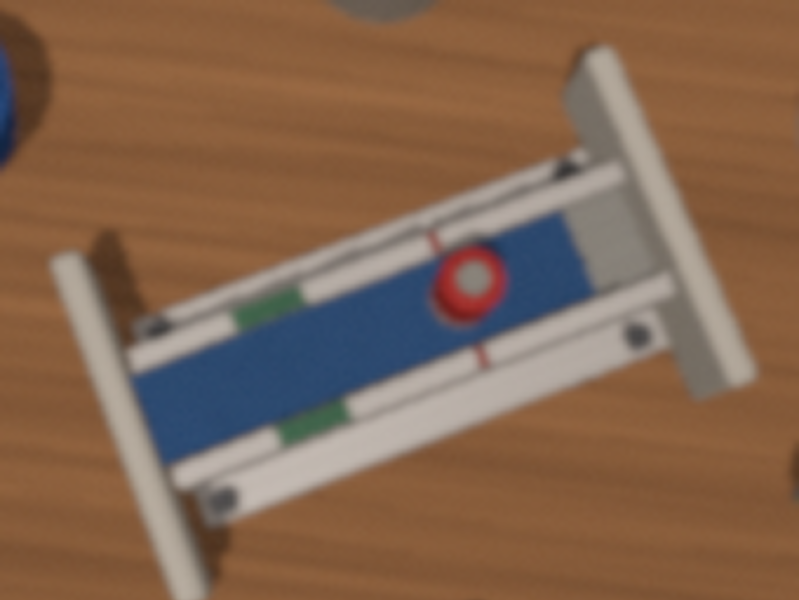

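View pics/scc.png

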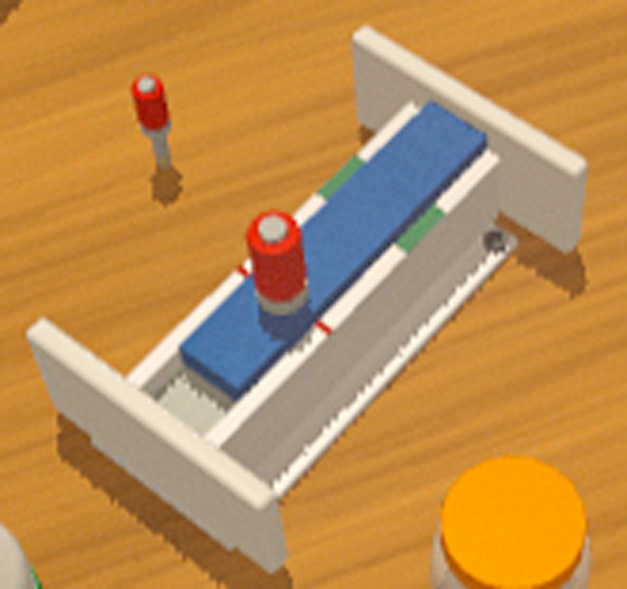

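Run:
```python
from h import *
for n,s,o,r1,r2,g1,g2,b in (("top",4.7,(225,180),(434,240),(482,356),(269,308),(314,422),(474,278)),("scene",3.8,(155,130),(242,271),(322,327),(342,178),(420,230),(273,229))):
    c=np.load(n+"0.npy",allow_pickle=True).item()
    P=lambda p,z:pt(c,(p[0]+.5)/s+o[0]-.5,(p[1]+.5)/s+o[1]-.5,z)
    R1,R2,G1,G2=[P(p,55) for p in(r1,r2,g1,g2)]
    R=(R1+R2)/2;G=(G1+G2)/2; d=G-R
    print(n,"R",R,"G",G,"len",np.linalg.norm(d),"yaw",np.degrees(np.arctan2(d[1],d[0])),"across",np.degrees(np.arctan2(*(R1-R2)[1::-1])),np.linalg.norm(R1-R2),"pin",P(b,113))
    print(pt(c,(b[0])/s+o[0],b[1]/s+o[1]))
```

```text
top R [ 551.21215969 -111.07094313   55.        ] G [517.4327671  -49.95536413  55.        ] len 69.82951639799019 yaw 118.93001200841539 across 28.383775354184483 48.75119383011953 pin [ 550.30873714 -111.36083176  113.        ]
[ 550.00240978 -112.24215143  111.26717704]
scene R [ 549.31411222 -112.71955243   55.        ] G [517.32515411 -50.90296566  55.        ] len 69.60304476725682 yaw 117.3607419463455 across -151.78290840705657 49.02999516632938 pin [ 551.30753372 -112.31286756  113.        ]
[ 551.90893102 -111.93482925  112.52651299]
```

```bash
cat >> h.py <<'E'
yaw=np.radians(118.2); u=np.array([np.cos(yaw),np.sin(yaw),0]); xr=np.array([u[1],-u[0],0])
T=np.column_stack([-u,np.cross([0,0,-1],-u),[0,0,-1]])
def st(tag=""):
    s=read_state(); f=np.array(s["ft_force"]); p=np.array(s["eef_pos"])
    print(tag,"t%.2f"%s["time"],"tcp",p.round(2),"f_y %.1f f_x %.1f f_z %.1f"%(f@u,f@xr,f[2]),"gap %.1f"%s["finger_gap"]); return p,f
E
python3 - <<'E'
from h import *
c=np.load("top0.npy",allow_pickle=True).item()
for n,p in(("bottle cap",(443,186)),("jar lid",(309,156)),("cup",(209,200))): print(n,pt(c,*p).round())
P=np.array([550.8,-111.9,0])
print(inverse_kinematics(P+[0,0,75],T))
movep(P+[0,0,200],T); movel(P+[0,0,74]); st("down")
b=[]
for s in(1,-1):
    movel(P+s*u*22+[0,0,74],max_speed=80); st()
    g=movel(P+s*u*40+[0,0,74],max_speed=15,guard=2.5); p,f=st(f"touch {s} {g}"); b.append((p-P)@u)
    movel(P+s*u*22+[0,0,74],max_speed=80)
print(b,np.mean(b))
movel(P+u*np.mean(b)+[0,0,74],max_speed=80); st()
E
```

```text
bottle cap [ 648. -282.  171.]
jar lid [704. -68.  85.]
cup [617. 118.   4.]
[ 0.27437552  0.64547096 -0.25056341  1.87661276  0.24912813  0.64972556
 -1.20578134]
down t3.38 tcp [ 551.27 -112.     74.74] f_y -1.4 f_x -0.4 f_z 0.9 gap 85.6
 t3.80 tcp [540.45 -92.02  74.36] f_y -0.5 f_x -0.0 f_z -0.2 gap 85.5
touch 1 True t4.63 tcp [534.38 -81.2   73.94] f_y -1.1 f_x 0.2 f_z 0.7 gap 85.4
 t5.64 tcp [ 561.02 -131.08   73.88] f_y 0.3 f_x 0.4 f_z -0.1 gap 85.3
touch -1 True t6.35 tcp [ 565.38 -139.49   73.69] f_y 0.8 f_x -0.1 f_z 0.1 gap 85.7
[np.float64(34.81422936081907), np.float64(-31.20641020756983)] 1.8039095766246191
 t7.06 tcp [ 549.91 -109.92   74.12] f_y 0.3 f_x -0.6 f_z 0.4 gap 85.4
```

Run:
```python
from h import *
P=np.array([550.8,-111.9,0])
movel(P+u*1.4+[0,0,72],max_speed=60); st("pre")
clamp(); p,f=st("clamped"); print("along",(p-P)@u)
c=camera("scene"); cv2.imwrite("pics/grip.png",cv2.resize(c["image"][80:290,130:340],None,fx=2.8,fy=2.8,interpolation=2))
```

```text
pre t7.31 tcp [ 550.14 -111.01   71.8 ] f_y 0.2 f_x -0.4 f_z 0.3 gap 85.4
clamped t7.91 tcp [ 550.2  -110.67   72.18] f_y 1.2 f_x -0.3 f_z 4.9 gap 22.7
along 1.366356092048013
```

View pics/grip.png

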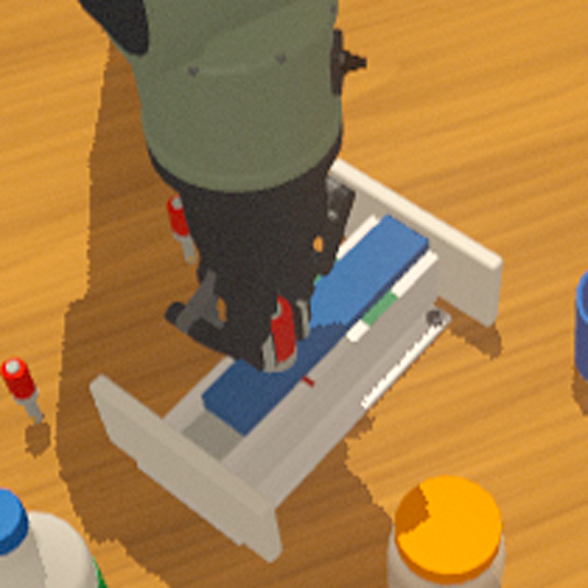

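The grip picture shows the red handle held between the pads, about (283,330), with the flange on the bar; forces are small. Now I'll pull the pin up.

Run:
```python
from h import *
p0,f=st("start"); np.save("p0.npy",p0)
z=p0[2]
for dz in (8,18,27):
    g=movel([p0[0],p0[1],z+dz],max_speed=20,guard=24); st(f"lift {dz} {g}")
    if g: break
```

```text
start t7.96 tcp [ 550.17 -110.67   72.17] f_y 1.1 f_x -0.8 f_z 5.8 gap 22.9
lift 8 False t8.52 tcp [ 550.29 -110.65   80.36] f_y 0.8 f_x 0.1 f_z -1.6 gap 22.6
lift 18 False t9.17 tcp [ 550.17 -110.7    90.16] f_y -1.4 f_x 0.8 f_z -3.3 gap 22.6
lift 27 False t9.77 tcp [ 550.32 -110.68   99.43] f_y 0.2 f_x -1.1 f_z -0.9 gap 22.4
```

Run:
```python
from h import *
p0=np.load("p0.npy")
for s in(20,53):
    g=movel(p0+u*s+[0,0,27],max_speed=50,guard=15); st(f"slide {s} {g}")
    if g: break
wait(.1); st()
c=camera("scene"); cv2.imwrite("pics/slid.png",cv2.resize(c["image"][80:290,130:340],None,fx=2.8,fy=2.8,interpolation=2))
```

```text
slide 20 False t10.32 tcp [540.45 -92.59  99.13] f_y 2.3 f_x -0.3 f_z -1.0 gap 22.5
slide 53 False t11.12 tcp [524.92 -63.69  99.09] f_y 1.3 f_x 0.1 f_z -1.8 gap 22.8
 t11.22 tcp [524.96 -63.82  99.06] f_y 1.3 f_x -0.6 f_z -1.2 gap 22.6
```

View pics/slid.png

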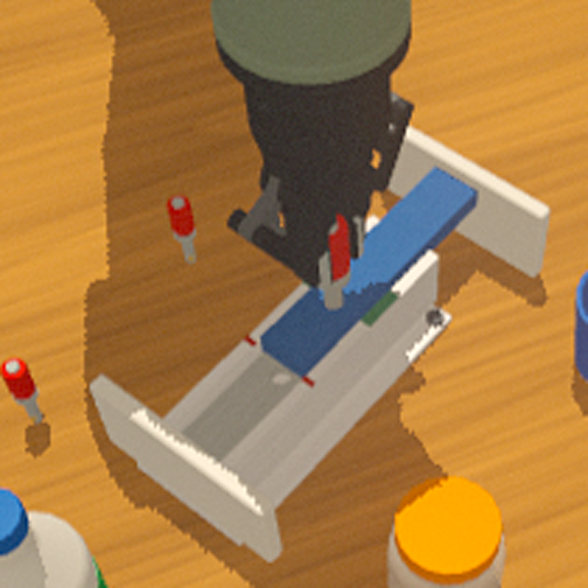

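Run:
```python
from h import *
p0=np.load("p0.npy")
for s in np.arange(53,88,2.):
    movel(p0+u*s+[0,0,25.5],max_speed=30)
    g=movel(p0+u*s+[0,0,21],max_speed=12,guard=6); p,f=st(f"peck {s} {g} dz {read_state()['eef_pos'][2]-p0[2]:.1f}")
    if not g or p[2]-p0[2]<22.3: break
    if read_state()["time"]>42: break
```

```text
peck 53.0 True dz 23.6 t11.81 tcp [525.31 -63.8   95.8 ] f_y 1.1 f_x -2.1 f_z 10.8 gap 23.0
peck 55.0 True dz 23.6 t12.33 tcp [524.49 -62.45  95.81] f_y -0.8 f_x 0.5 f_z 7.9 gap 22.6
peck 57.0 False dz 20.8 t13.11 tcp [523.12 -60.38  93.02] f_y -0.4 f_x -0.2 f_z -1.8 gap 22.5
```

Run:
```python
from h import *
p0=np.load("p0.npy"); z=np.array([0,0,21.])
b=[]
for s in(1,-1):
    g=movel(p0+u*(57+s*4)+z,max_speed=8,guard=6); p,f=st(f"probe {s} {g}"); b.append((p-p0)@u)
m=np.mean(b); print(b,m)
movel(p0+u*m+z,max_speed=15); st("centred"); np.save("m.npy",m)
```

```text
probe 1 True t13.57 tcp [521.72 -57.94  93.11] f_y -3.2 f_x -0.5 f_z -0.6 gap 22.8
probe -1 True t14.00 tcp [521.75 -59.16  92.27] f_y 0.0 f_x 2.2 f_z -6.7 gap 22.8
[np.float64(59.91123784549776), np.float64(58.822298437510696)] 59.366768141504224
centred t14.25 tcp [522.02 -58.33  93.12] f_y -1.0 f_x -0.1 f_z -3.2 gap 22.7
```

Run:
```python
from h import *
p0=np.load("p0.npy"); z=np.array([0,0,21.])
for s in (59.4,58.8,58.2,57.6,57.0,56.4,55.8):
    movel(p0+u*s+z,max_speed=10); wait(.1); F=[]
    for _ in range(5): wait(.02); F.append(read_state()["ft_force"])
    F=np.mean(F,0); p=np.array(read_state()["eef_pos"]); print(s,((p-p0)@u).round(2),"fy %.1f fx %.1f fz %.1f"%(F@u,F@xr,F[2]))
    if F@u>4.5: break
print(read_state()["time"])
```

```text
59.4 59.41 fy -1.0 fx -0.1 fz -2.8
58.8 58.94 fy 1.2 fx -0.2 fz -2.7
58.2 58.28 fy 2.9 fx -0.5 fz -1.8
57.6 57.61 fy 3.0 fx -0.6 fz -1.7
57.0 56.99 fy 2.9 fx -0.7 fz -2.1
56.4 56.65 fy 5.2 fx -0.6 fz -1.1
16.85
```

Run:
```python
from h import *
p0=np.load("p0.npy"); q=p0+u*58.0
movel(q+[0,0,21],max_speed=10); st("c")
for dz in(12,6,3,0,-.8):
    g=movel(q+[0,0,dz],max_speed=15,guard=20 if dz>-.1 else 8); p,f=st(f"push {dz} {g}")
    if g: break
print(p[2]-p0[2])
c=camera("scene"); cv2.imwrite("pics/push.png",cv2.resize(c["image"][80:290,130:340],None,fx=2.8,fy=2.8,interpolation=2))
```

```text
c t17.16 tcp [522.98 -59.88  93.27] f_y -0.7 f_x -0.1 f_z -1.7 gap 22.5
push 12 False t17.91 tcp [522.76 -59.52  84.14] f_y 0.5 f_x 0.5 f_z -1.6 gap 22.5
push 6 False t18.46 tcp [522.67 -59.56  78.03] f_y 0.8 f_x -0.0 f_z -1.8 gap 22.8
push 3 False t18.81 tcp [522.65 -59.57  74.88] f_y -1.0 f_x 1.2 f_z -9.0 gap 22.8
push 0 False t19.16 tcp [522.88 -59.55  72.23] f_y -0.2 f_x -0.5 f_z -1.2 gap 22.4
push -0.8 False t19.41 tcp [523.01 -59.65  72.08] f_y 1.8 f_x -3.5 f_z 15.2 gap 22.5
-0.08883453654678419
```

View pics/push.png

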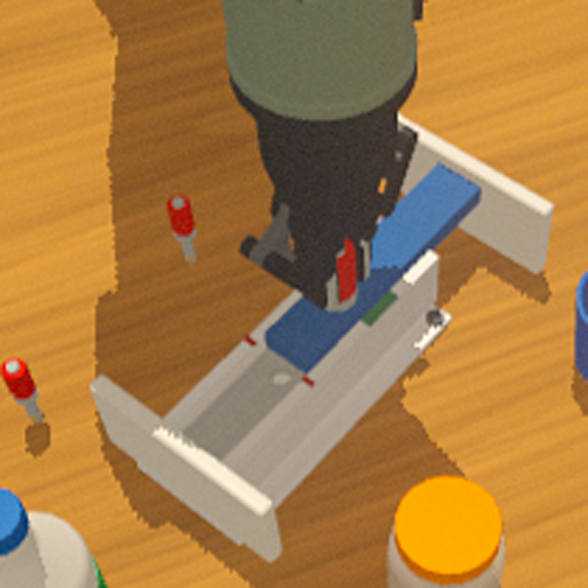

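Run:
```python
from h import *
p0=np.load("p0.npy"); q=p0+u*58.0
movel(q+[0,0,0],max_speed=10); wait(.2); st("eased")
open_gripper(); st("open")
movel(q+[0,0,130],max_speed=120); st("up")
e=np.array(read_state()["eef_pos"]); movel(e+[-120,-120,60],max_speed=200)
c=camera("scene"); cv2.imwrite("pics/end.png",cv2.resize(c["image"][80:290,130:340],None,fx=2.8,fy=2.8,interpolation=2))
d=camera("top"); cv2.imwrite("pics/endt.png",d["image"])
np.save("scene1.npy",c,allow_pickle=True)
# pin button top: predicted pixel for home, and its height
b=(p0+u*58); print("pred button px",proj(c,[b[0],b[1],113]))
u0,v0=map(int,np.round(proj(c,[b[0],b[1],113]))); 
for dv in(-4,-2,0,2): print([pt(c,u0+du,v0+dv).round(1).tolist() for du in(-2,0,2)])
```

```text
eased t19.91 tcp [522.81 -59.61  72.18] f_y -0.6 f_x -1.0 f_z 1.9 gap 22.9
open t20.54 tcp [522.73 -59.52  72.14] f_y -0.8 f_x 0.2 f_z -0.3 gap 85.3
up t21.77 tcp [522.42 -59.56 201.53] f_y -1.1 f_x -0.2 f_z 0.3 gap 85.2
pred button px (np.float64(250.06590585291195), np.float64(167.15584731410945))
[[427.2, -31.5, -0.3], [427.8, -27.4, -1.5], [431.1, -24.3, 0.6]]
[[514.9, -60.4, 110.1], [515.8, -57.1, 109.5], [517.5, -54.1, 110.0]]
[[520.2, -62.4, 111.9], [521.2, -59.1, 111.4], [522.9, -56.1, 111.8]]
[[522.8, -63.5, 109.9], [525.1, -60.7, 111.2], [527.2, -57.8, 112.4]]
```

View pics/end.png

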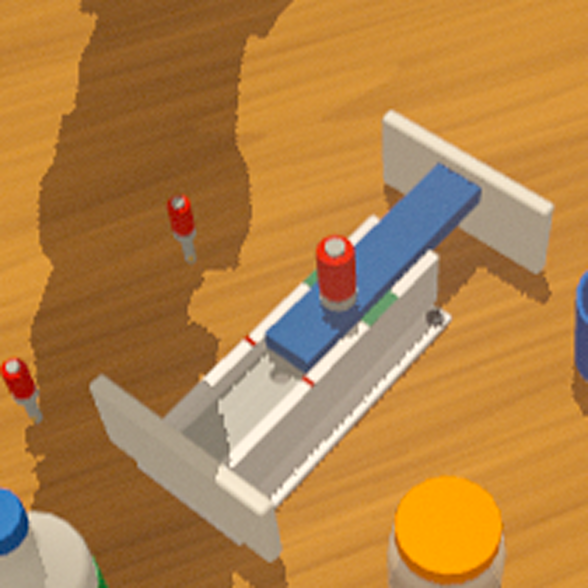

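The last picture shows the pin upright with its button at (336,245). The flange sits on the bar at (337,300), level with the green marks, and the button top reads about 112 mm against 113 mm when home. The bottle and jar are where they were, so I'm handing in.

```bash
python3 -c "
from h import *
st(); finish_job()"
```

```text
t22.93 tcp [ 402.84 -178.78  261.14] f_y -0.3 f_x 0.2 f_z 0.6 gap 85.7
the job is handed in; nothing more can be done
```

The pin is home in the wide hole and released, and I handed the job in at about 23 s on the robot's clock. I pulled the pin up 27 mm, used it to drag the bar out, and felt for the hidden hole by pecking the floor every 2 mm. It was at about 58 mm of bar travel, and I pushed the pin down there.

**What the checks showed:**
- **Seating:** the tool stopped 0.1 mm below its height at the narrow setting, and pressing on met firm contact. After release, the camera read the button top at about 112 mm, against 113 mm when home.
- **Click:** as the pin went down, the vertical force jumped to -9 N 3 mm above home, which fits the balls snapping past the floor plate. I did not tug on the pin afterwards to confirm the lock.
- **Force:** the highest reading I logged was about 15 N, when the flange met the bar. I read forces only between moves, but no force guard (24 N on the pull, 20 N or less on the push) stopped the pull or the push.
- **Other items:** the bottle and jar look unmoved in the last picture. Only the cup's edge is in that view, and I did not look at the final top picture.

**Disagreements:**
- **Pin position:** touching the pin's two sides put it about 1.8 mm from the camera estimate along the rail, probably because it tilts in its hole. I gripped at a value in between, and it held without strain.
- **Hole centre:** my first probe put it at 59.4 mm, thrown off by the bar's friction; a slower sweep gave 58 mm, which I used.

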